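Loading lid knobs in the marking carrier and setting the scribing bar

TASK

Stand the three copper lid knobs upright in the wooden carrier, one in each well, setting each down gently rather than dropping it. Then lay the aluminium straightedge bar on the bench, standing on its narrow long side, flush along the carrier's red-striped front edge with its ends level with the carrier's ends, and let go. Leave the brass knobs and the steel punch standing where they are.

Things in the scene. Friction and masses are not known exactly. Their poses are not given: they have to be found in the camera images.
- copper1: Copper-coloured (orange-red): a lid knob 33 mm tall: a ball 30 mm across (centre 18 mm above the underside) on a short round foot 20 mm across; about 80 g, rigid, stands on its foot on the bench on a very thin flat leather patch; origin at the centre of its underside, z up along its axis
- copper2: Copper-coloured (orange-red): a lid knob 33 mm tall: a ball 30 mm across (centre 18 mm above the underside) on a short round foot 20 mm across; about 80 g, rigid, stands on its foot on the bench on a very thin flat leather patch; origin at the centre of its underside, z up along its axis
- copper3: Copper-coloured (orange-red): a lid knob 33 mm tall: a ball 30 mm across (centre 18 mm above the underside) on a short round foot 20 mm across; about 80 g, rigid, stands on its foot on the bench on a very thin flat leather patch; origin at the centre of its underside, z up along its axis
- brass1: Brass-coloured (yellow), not wanted, leave standing: a lid knob 33 mm tall: a ball 30 mm across (centre 18 mm above the underside) on a short round foot 20 mm across; about 80 g, rigid, stands on its foot on the bench on a very thin flat leather patch; origin at the centre of its underside, z up along its axis
- brass2: Brass-coloured (yellow), not wanted, leave standing: a lid knob 33 mm tall: a ball 30 mm across (centre 18 mm above the underside) on a short round foot 20 mm across; about 80 g, rigid, stands on its foot on the bench on a very thin flat leather patch; origin at the centre of its underside, z up along its axis
- carrier: Wooden carrier block fixed to the bench, 100 (x) x 220 (y) x 16 mm tall, with three round wells in a row. Origin at the centre of its underside; its y runs along the long edges. The front edge is the long vertical face at x = -50 mm, on the robot's side, marked by a red stripe on the top along it; its yaw varies by some 0.35 rad either way
- carrier_hole0 (a point): Centre of the mouth of well 0, level with the carrier's top (16 mm above the bench), at x = +14 mm, y = -70 mm in the carrier's frame; the well is 37 mm across and 6 mm deep with a flat floor. A knob in it stands with its underside 6 mm below this point
- carrier_hole1 (a point): Centre of the mouth of well 1, level with the carrier's top (16 mm above the bench), at x = +14 mm, y = 0 mm in the carrier's frame; the well is 37 mm across and 6 mm deep with a flat floor. A knob in it stands with its underside 6 mm below this point
- carrier_hole2 (a point): Centre of the mouth of well 2, level with the carrier's top (16 mm above the bench), at x = +14 mm, y = 70 mm in the carrier's frame; the well is 37 mm across and 6 mm deep with a flat floor. A knob in it stands with its underside 6 mm below this point
- bar: Plain aluminium straightedge bar, 16 (x) x 220 (y) x 30 mm tall, about 280 g, loose, standing on the bench on its 16 mm wide side; origin at the centre of its underside, y along its length; either of its two broad faces may be laid against the carrier. It is 14 mm taller than the carrier, so it can be held above the carrier's top while it lies against it
- punch: Steel punch, a plain upright cylinder 22 mm across and 45 mm tall standing among the knobs, not wanted, leave standing; origin at the centre of its underside
Not all that is in view belongs to the job. Of the things that look like the bar, the smaller one is meant. Leave any purple look-alike of the copper1 alone.

How it is judged:
By the outcome, as a careful person would: the job done as asked, in the order asked, and still so for the second after the job is handed in, with the robot touching nothing.
It also fails if it takes over 69 s, if anything falls off the work surface, if the arm or the gripper's body presses on something with over 40 N, if the wrist force passes 120 N, or if a joint passes its speed limit or range.

ROBOT

A 6-joint arm with a two-finger parallel gripper is mounted at the origin on the work surface. World frame = base frame: x ahead of the robot, y to its left, z up, the work surface at z = 0. Lengths are in m, angles in degrees, forces in N, time in s.
With the tool pointing down it reaches from about 0.35 to 0.775 m from the base axis. Payload 7.3 kg.
Tool frame: the origin (TCP) lies at the very end of the fingers, on their centre line; the grasp point (between the pads) lies 19 mm behind it (env.grip_depth is the distance from the TCP to the grasp point, in m); z points along the fingers, y is the line along which they close (so a half turn about z gives the same grasp; the last joint's range is limited). The gripper opens to 92 mm and grips with 3 to 60 N. Pads are 19 mm wide; open, the fingers measure 130 mm over their backs; the gripper's body (75 mm by 190 mm) begins 47 mm behind the grasp point.
Start: joints at [-71.562, 19.595, 87.324, -0, 73.075, -8.365], TCP at [0.237, -0.469, 0.227] pointing down, gripper open.
Joint ranges: [-145.02, 145.02], [-44.19, 115.74], [2.07, 154.8], [-57.11, 237.11], [16.16, 152.29], [-177.93, 177.93]. Speed limits (degrees/s): [147.25, 147.25, 180, 180, 180, 180].

INTERFACE

Orientations are given as a 3x3 rotation matrix whose columns are the frame's x, y, z axes.
In Python, from station import env, grab_frame gives the robot as it stands. The module is installed in compiled form; this text tells all that it offers.
- The arm moves only by the tool send_rows, never from a script. Its argument "targets" is one flat list of numbers, 7 for each row, row after row: the shift along the tool's x, y, z as a fraction of full scale, then the turn, a rotation vector about the tool's x, y, z as a fraction of full scale, then the opening, from 0 (shut) to 1 (fully open). In form: [x, y, z, wx, wy, wz, fingers, x, y, z, wx, wy, wz, fingers, ...]. A call has 1 to 5 rows; each row shifts and turns the commanded pose from where the row before left it, along the tool's axes as they then stand; what a row does not reach is not made up. Full scale, the value 1, is 0.02 m for a shift and 4 degrees for a turn. A row lasts 1/12 s, in which the tool goes at most 41.7 mm and 7.16 degrees, less where a joint would pass 70% of its speed; a pose out of reach is approached as far as the arm can. A call with a number of a shift or a turn outside -1 to 1 is refused whole. A call with a gripper value outside its range is refused whole. The fingers move at their own pace and stop on an object; "squeeze" is the grip in N (left out, the last holds). Time passes only in rows, so rows that do not move let the fingers close. It gives the time, the measured TCP pose, the force, the opening and the grip force at its end, in the units of the state.
- env.sense(): the state, without advancing time (a new reading comes with each control period).
- grab_frame(name): name is "scene" or "top" or "wrist"; returns a dict with "image" (420x560x3 uint8, red, green, blue), "z_map" (420x560 float32, m along the optical axis (not along the pixel's ray), 0 where there is no reading), "K" (3x3 intrinsics, pixels), "dist_coeffs" ([k1, k2, p1, p2, k3] as OpenCV has them; the pictures are not rectified), "T" (4x4, takes a point from camera to world coordinates). Camera axes: x right, y down, z forward; pixel columns grow to the right and rows downward; lengths in m; the calibration is good to about 2 mm. A picture is of the moment at which its call begins.
- env.hand_in(): hands the job in; it is judged then, once.
The state is a dict: "time_s": time; "joint_positions": joint angles; "qvel": joint speeds; "joint_efforts": joint torques, N m; "position": TCP position; "tcp_rot": TCP orientation; "ft_force": force on the tool from outside, world axes, zero at the start; "moment": the same for the moment, N m; "width": finger opening in m; "grip_force": force on a finger pad.
Only numpy, scipy, OpenCV 4.12 (cv2) and the standard library are available. Lean on these libraries where they do the work, as an engineer would, in place of code of your own. Each camera call takes 0.05 s, during which the arm holds its last target. There are 200 camera calls.

## Working session

There is one attempt and no reset: what is moved stays moved. The work goes in short steps, Python scripts to look and compute and a tool call to move; the robot and the scene stay as the last step left them, time stands still between calls to the robot, and variables do not carry over. Pictures are saved under pics/ and viewed, at most 10 in all, crops included, and the job is handed in when it is done.

Besides the shell and the picture viewer there is one more tool, called as name(argument=value, ...) on one line, values as JSON. send_rows: Moves the arm, as the interface text tells. Its arguments: {"type":"object","properties":{"targets":{"type":"array"},"squeeze":{"type":"number"}},"required":["targets"]}

```bash
mkdir -p pics
cat > h.py <<'E'
from station import env, grab_frame
import numpy as np, cv2
def save(n,f): cv2.imwrite(f'pics/{f}.png',cv2.cvtColor(n,cv2.COLOR_RGB2BGR))
def px2w(F,uv,d=None,z=None):
    uv=np.array(uv,float).reshape(-1,1,2); n=cv2.undistortPoints(uv,F['K'],F['dist_coeffs'])[:,0]
    r=np.c_[n,np.ones(len(n))]; T=F['T']
    if z is not None:
        w=r@T[:3,:3].T; return T[:3,3]+w*((z-T[2,3])/w[:,2:])
    return (r*np.array(d).reshape(-1,1))@T[:3,:3].T+T[:3,3]
E
python3 - <<'E'
from h import *
import pickle
D={}
for n in ("scene","top"):
    F=grab_frame(n);D[n]=F;save(F['image'],n)
    print(n,F['T'].round(3).tolist(),F['K'].round(1).tolist())
pickle.dump(D,open('d.pkl','wb'))
s=env.sense();print(s)
E
```

```text
scene [[0.275, 0.743, -0.61, 0.998], [0.961, -0.219, 0.165, -0.161], [-0.011, -0.632, -0.775, 0.785], [0.0, 0.0, 0.0, 1.0]] [[405.5, 0.0, 285.3], [0.0, 405.5, 210.6], [0.0, 0.0, 1.0]]
top [[-0.021, -0.998, 0.055, 0.362], [-1.0, 0.02, -0.022, 0.006], [0.021, -0.056, -0.998, 1.198], [0.0, 0.0, 0.0, 1.0]] [[410.7, 0.0, 279.0], [0.0, 410.7, 209.2], [0.0, 0.0, 1.0]]
{'time_s': 0.1, 'joint_positions': array([-7.15643560e+01,  1.96308246e+01,  8.73680751e+01,  4.23412288e-04,
        7.30755517e+01, -8.36349368e+00]), 'qvel': array([-0.05792626, -0.0584877 , -0.09547715,  0.01695075,  0.08150726,
        0.06041349]), 'joint_efforts': array([ 1.84245015e-03, -4.32004380e+01, -2.44693619e+01,  7.19704432e-02,
        5.25564118e-02, -4.80679773e-05]), 'position': array([ 0.23663149, -0.46826944,  0.22615157]), 'tcp_rot': array([[ 8.92593616e-01,  4.50861922e-01, -4.04221421e-04],
       [ 4.50862061e-01, -8.92592783e-01,  1.23497132e-03],
       [ 1.95996421e-04, -1.28457562e-03, -9.99999156e-01]]), 'ft_force': array([-0.21721539, -0.5054751 ,  0.19009549]), 'moment': array([ 0.03170247, -0.03219319,  0.01373569]), 'grip_force': 0.0, 'width': 0.0919436882936264}
```

View pics/scene.png

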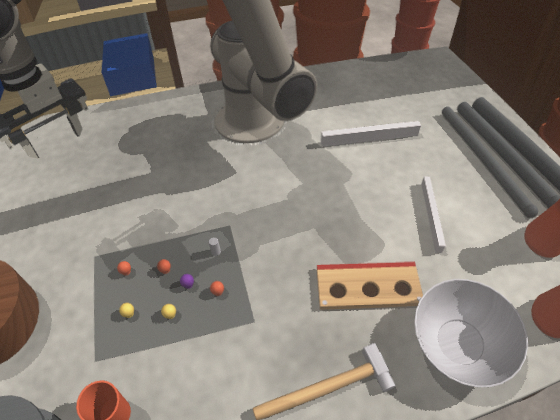

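View pics/top.png

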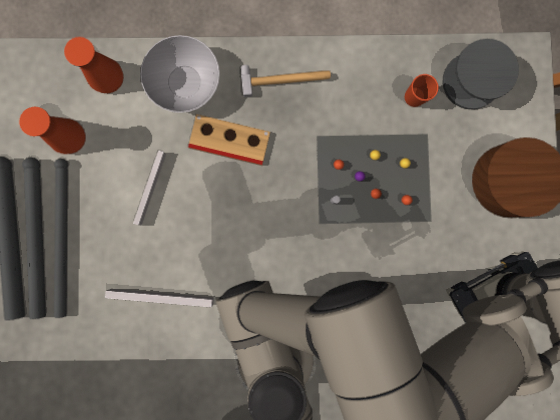

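Scene view: coppers are at about (125,267), (164,266) and (217,288), with purple at (187,281) and brass at (127,310) and (169,311). The punch is at (214,246) and the carrier spans about (318-422, 263-307). The small bar runs from (427,178) to (440,247), and a longer look-alike is at (322-420,130). In the top view the coppers are at (338,164), (376,193) and (407,200), the carrier at about (230,140), and the small bar runs from (160,152) to (138,223).

```bash
cat > m.py <<'E'
from h import *
import pickle
def blobs(F,lo,hi,mn=25,mx=400,roi=None):
    hsv=cv2.cvtColor(F['image'],cv2.COLOR_RGB2HSV); m=cv2.inRange(hsv,lo,hi)
    if lo[0]==0: m|=cv2.inRange(hsv,(172,lo[1],lo[2]),(180,255,255))
    if roi: k=np.zeros_like(m);k[roi[1]:roi[3],roi[0]:roi[2]]=1;m*=k
    n,l,st,c=cv2.connectedComponentsWithStats(m)
    return [(c[i],st[i]) for i in range(1,n) if mn<st[i][4]<mx]
def ray(F,uv):
    p=px2w(F,[uv],z=0)[0]; o=F['T'][:3,3]; d=p-o; return o,d/np.linalg.norm(d)
def tri(rs):
    A=sum(np.eye(3)-np.outer(d,d) for o,d in rs); b=sum((np.eye(3)-np.outer(d,d))@o for o,d in rs)
    X=np.linalg.solve(A,b); return X,[1e3*np.linalg.norm((np.eye(3)-np.outer(d,d))@(X-o)) for o,d in rs]
E
python3 - <<'E'
from m import *
D=pickle.load(open('d.pkl','rb')); S,T=D['scene'],D['top']
R={'s':(90,230,255,355),'t':(315,132,432,225)}
for nm,lo,hi in (('cop',(0,140,70),(14,255,255)),('brass',(18,120,80),(35,255,255)),('purp',(120,70,40),(160,255,255))):
    a=blobs(S,lo,hi,roi=R['s']);b=blobs(T,lo,hi,roi=R['t'])
    for c,st in a:
        best=min(((tri([ray(S,c),ray(T,e)]),e) for e,_ in b),key=lambda x:x[0][1][0])
        print(nm,c.round(1),st[2:],best[1].round(1),best[0][0].round(4),np.round(best[0][1],1))
# hand-read correspondences: (scene),(top)
for nm,s,t in (('carrier FL?',(318,264),(268,163)),('bar near',(440,246),(160,152)),('bar far',(427,179),(138,223))):
    print(nm,tri([ray(S,s),ray(T,t)]))
for n,F,c in (('cs',S,(300,250,450,320)),('ct',T,(120,100,290,235))):
    x0,y0,x1,y1=c; save(cv2.resize(F['image'][y0:y1,x0:x1],None,fx=4.6,fy=4.4 if n=='ct' else 4.6,interpolation=2) if 0 else cv2.resize(F['image'][y0:y1,x0:x1],None,fx=4,fy=4,interpolation=2),n)
E
```

```text
cop [124.1 267.1] [ 13  13 120] [406.5 199.6] [ 0.4477 -0.3906  0.0163] [0.5 0.5]
cop [164.  265.1] [ 12  12 109] [375.5 193.1] [ 0.4681 -0.3007  0.0178] [0.4 0.4]
cop [217.  287.2] [ 13  12 118] [338.5 164.1] [ 0.555  -0.1955  0.0174] [0.7 0.7]
brass [126.5 309.8] [ 14  15 162] [404.7 162.7] [ 0.5558 -0.3901  0.0152] [0.3 0.3]
brass [168.5 310.9] [ 14  15 158] [374.6 154.6] [ 0.5813 -0.303   0.015 ] [0.1 0.1]
purp [186.7 280.5] [ 14  14 156] [359.4 175.7] [ 0.52   -0.2561  0.0159] [0.2 0.2]
carrier FL? (array([0.56327674, 0.01815814, 0.02756254]), [np.float64(10.272533797598806), np.float64(10.272533797598747)])
bar near (array([0.59775621, 0.31683407, 0.01968562]), [np.float64(1.3665189412728374), np.float64(1.3665189412726642)])
bar far (array([0.39738706, 0.38496543, 0.02024417]), [np.float64(4.0845494993140035), np.float64(4.0845494993140825)])
```

View pics/ct.png

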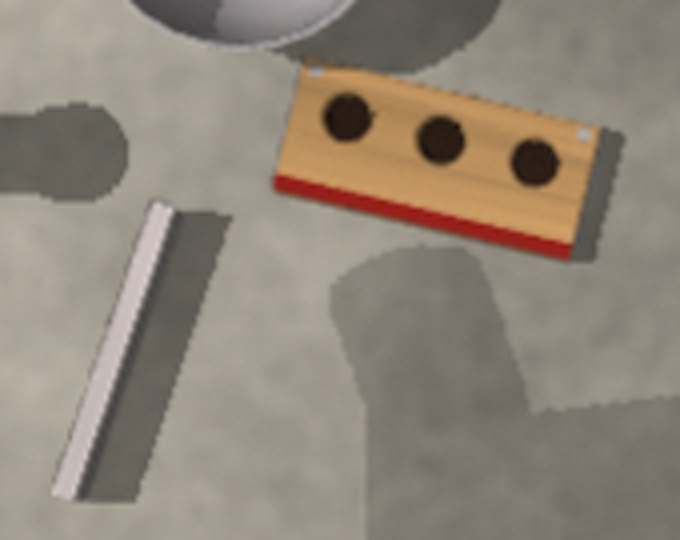

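The crop of the top view shows the carrier with its red stripe towards the robot. In full-image pixels the wells are at about (206.8,129.5), (230.3,135) and (253.5,140.8), and the carrier's top corners at (196,115), (269.5,131.8), (262.8,165) and (188.3,147.5). The bar's ends are at about (160,151) and (136,224).

Run:
```python
from m import *
D=pickle.load(open('d.pkl','rb')); S,T=D['scene'],D['top']
t=[(253.5,140.8),(230.3,135),(206.8,129.5)]; s=[(338.5,290),(370.5,289),(402.5,288)]
def dark(F,c):
    g=F['image'].max(2); h=[]
    for u,v in c:
        u0,v0=int(u)-11,int(v)-11; m=(g[v0:v0+23,u0:u0+23]<100).astype(np.uint8)
        n,l,st,cc=cv2.connectedComponentsWithStats(m); i=1+np.argmax(st[1:,4]); h.append(cc[i]+[u0,v0])
    return h
a,b=dark(S,s),dark(T,t)
for p,q in zip(a,b): print('hole',p.round(1),q.round(1),tri([ray(S,p),ray(T,q)]), px2w(T,[q],z=.016).round(4))
print('corners',px2w(T,[(196,115),(269.5,131.8),(262.8,165),(188.3,147.5)],z=.016).round(4))
print('bar',px2w(T,[(159.5,151.5),(137,223)],z=.03).round(4))
print('punch',px2w(T,[(336.5,199.5)],z=.045).round(4))
# bowl rim height
d=T['z_map']; vv,uu=np.mgrid[30:112,135:225]; P=px2w(T,np.c_[uu.ravel(),vv.ravel()],d=d[30:112,135:225].ravel())
k=P[:,2]>.02; print('bowl max z',np.percentile(P[k,2],[50,95,99]),P[k].min(0),P[k].max(0))
```

```text
hole [337.5 290.5] [253.2 140.2] (array([0.63073317, 0.050739  , 0.00990397]), [np.float64(0.3159728704866128), np.float64(0.31597287048652023)]) [[0.6292 0.0502 0.016 ]]
hole [370.  289.4] [229.6 134.6] (array([0.64850831, 0.11884553, 0.00989586]), [np.float64(0.08509411146958634), np.float64(0.0850941114696125)]) [[0.647  0.1182 0.016 ]]
hole [402.4 288.1] [206.3 129. ] (array([0.66617142, 0.18675714, 0.01012968]), [np.float64(0.5204968185136097), np.float64(0.5204968185136322)]) [[0.6644 0.1854 0.016 ]]
corners [[0.7059 0.2147 0.016 ]
 [0.6533 0.0023 0.016 ]
 [0.5563 0.0236 0.016 ]
 [0.611  0.2379 0.016 ]]
bar [[0.5978 0.3168 0.03  ]
 [0.3954 0.3808 0.03  ]]
punch [[ 0.4497 -0.1829  0.045 ]]
bowl max z [0.0429121  0.07002806 1.19805728] [0.36155737 0.00583484 0.02000265] [0.91831324 0.35911727 1.19805728]
```

```bash
cat >> h.py <<'E'
def plan(tgt,yaw=None,pos=None):
    """shift in tool axes (units of 0.02 m) and turn about tool z (units of 4 deg) to world target; yaw = angle of tool y"""
    s=env.sense(); R=s['tcp_rot']; p=s['position'] if pos is None else np.array(pos)
    d=R.T@(np.array(tgt)-p)/.02; a=np.degrees(np.arctan2(R[1,1],R[0,1]))
    print('pos',p.round(4),'tooly',a.round(2),'d',d.round(3), 'wz' if yaw is not None else '', None if yaw is None else (((a-yaw+180)%360-180)/4).round(3))
E
python3 - <<'E'
from h import *
plan((.4477,-.3906,.15)); plan((.4477,-.3906,.15),pos=(.237,-.469,.227))
E
```

```text
pos [ 0.2366 -0.4683  0.2262] tooly -63.2 d [11.17   1.297  3.808]  None
pos [ 0.237 -0.469  0.227] tooly -63.2 d [11.17   1.256  3.851]  None
```

send_rows(targets=[0.93,0.107,0.32,0,0,0,0.6,0.93,0.107,0.32,0,0,0,0.6,0.93,0.107,0.32,0,0,0,0.6,0.93,0.107,0.32,0,0,0,0.6,0.93,0.107,0.32,0,0,0,0.6])

```text
time_s: 0.52
position: [0.3252, -0.4356, 0.194]
tcp_rot: [[0.893, 0.451, -0.0], [0.451, -0.893, 0.001], [-0.0, -0.001, -1.0]]
ft_force: [0.0, -0.8, 0.1]
width: 0.063
grip_force: 0.0
```

send_rows(targets=[0.93,0.107,0.32,0,0,0,0.6,0.93,0.107,0.32,0,0,0,0.6,0.93,0.107,0.32,0,0,0,0.6,0.93,0.107,0.32,0,0,0,0.6,0.93,0.107,0.32,0,0,0,0.6])

```text
time_s: 0.93
position: [0.4131, -0.4032, 0.162]
tcp_rot: [[0.893, 0.451, -0.001], [0.451, -0.893, 0.001], [-0.0, -0.001, -1.0]]
ft_force: [-0.1, 0.3, 0.3]
width: 0.0551
grip_force: 0.0
```

send_rows(targets=[0.93,0.107,0.32,0,0,0,0.6,0.93,0.107,0.32,0,0,0,0.6,0,0,0,0,0,0,0.6])

```text
time_s: 1.18
position: [0.4495, -0.3888, 0.148]
tcp_rot: [[0.891, 0.453, -0.001], [0.453, -0.891, 0.003], [0.0, -0.003, -1.0]]
ft_force: [-0.6, 1.1, -0.1]
width: 0.0547
grip_force: 0.0
```

Run:
```python
from m import *
W=grab_frame('wrist'); save(W['image'],'w1'); print(W['T'].round(3).tolist())
for nm,lo,hi in (('cop',(0,140,70),(14,255,255)),('brass',(18,120,80),(35,255,255)),('purp',(120,70,40),(160,255,255))):
    for c,st in blobs(W,lo,hi,mn=300,mx=20000): print(nm,c.round(1),st,px2w(W,[c],z=.018).round(4))
plan((.4477,-.3906,.009)); print(env.sense()['time_s'])
```

```text
[[0.453, -0.849, -0.273, 0.524], [-0.892, -0.432, -0.137, -0.351], [-0.001, 0.305, -0.952, 0.305], [0.0, 0.0, 0.0, 1.0]]
cop [198.5 133.3] [ 181  116   36   36 1014] [[ 0.4689 -0.3005  0.018 ]]
cop [283.  200.7] [267 184  33  34 879] [[ 0.4487 -0.3896  0.018 ]]
cop [524.9 240.6] [ 476  190   84   95 4607] [[ 0.5169 -0.6091  0.018 ]]
brass [259.6   8.4] [240   0  39  21 638] [[ 0.5758 -0.3051  0.018 ]]
brass [342.9  84.8] [ 325   66   37   39 1145] [[ 0.5563 -0.3885  0.018 ]]
brass [394.2 318.1] [382 289  21  58 603] [[ 0.3904 -0.5437  0.018 ]]
brass [365.7 366.8] [ 191  356  326   19 3168] [[ 0.3256 -0.5501  0.018 ]]
purp [171.2  47. ] [ 152   27   40   41 1278] [[ 0.5206 -0.2552  0.018 ]]
pos [ 0.4482 -0.3897  0.1487] tooly -63.06 d [-0.041  0.044  6.983]  None
1.2333
```

View pics/w1.png

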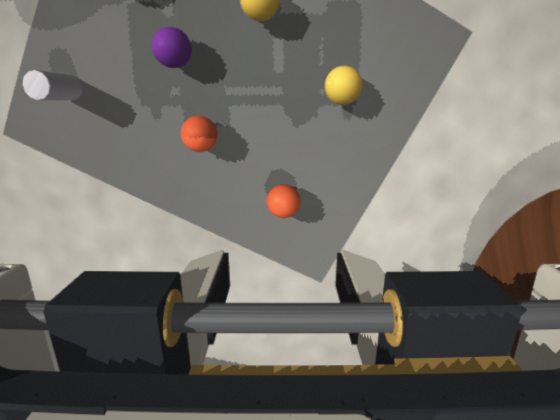

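The wrist view shows copper1 at (283,201), centred between the fingers, with copper2 at (198,133), purple at (171,47), and brass at (343,85) and (260,3). The positions agree with the first measurement to within 1-2 mm. I'll descend and grasp.

send_rows(targets=[0,0,1,0,0,0,0.6,0,0,1,0,0,0,0.6,0,0,1,0,0,0,0.6,0,0,1,0,0,0,0.6,0,0,1,0,0,0,0.6])

```text
time_s: 1.65
position: [0.4466, -0.3915, 0.0494]
tcp_rot: [[0.893, 0.45, -0.0], [0.45, -0.893, -0.0], [-0.0, 0.0, -1.0]]
ft_force: [0.3, 0.8, -0.5]
width: 0.0554
grip_force: 0.0
```

send_rows(targets=[0,0,1,0,0,0,0.6,0,0,0.6,0,0,0,0.6,0,0,0.35,0,0,0,0.6,0,0,0,0,0,0,0.1,0,0,0,0,0,0,0.1], squeeze=15)

```text
time_s: 2.07
position: [0.4475, -0.3914, 0.0115]
tcp_rot: [[0.893, 0.451, 0.0], [0.451, -0.893, -0.001], [0.0, 0.001, -1.0]]
ft_force: [0.1, 0.3, -0.7]
width: 0.046
grip_force: 0.0
```

send_rows(targets=[0,0,0,0,0,0,0.1,0,0,0,0,0,0,0.1])

```text
time_s: 2.23
position: [0.448, -0.3915, 0.0122]
tcp_rot: [[0.893, 0.451, 0.001], [0.451, -0.893, -0.002], [0.001, 0.002, -1.0]]
ft_force: [0.9, -0.1, 0.0]
width: 0.033
grip_force: 0.0
```

Run:
```python
from h import *
s=env.sense(); print(s['width'],s['grip_force'],s['ft_force'],s['time_s'])
p=s['position']; plan((.630,.0505,.08),pos=[p[0],p[1],.08])
```

```text
0.03301276282045299 0.0 [ 0.94678403 -0.14828252  0.01995969] 2.2333
pos [ 0.448  -0.3915  0.08  ] tooly -63.2 d [ 18.086 -15.626  -0.025]  None
```

send_rows(targets=[0,0,0.1,0,0,0,0.3,0,0,0,0,0,0,0.1,0,0,0,0,0,0,0.1,0,0,0,0,0,0,0.1])

```text
time_s: 2.57
position: [0.4482, -0.3915, 0.0105]
tcp_rot: [[0.892, 0.451, 0.002], [0.451, -0.892, -0.002], [0.001, 0.003, -1.0]]
ft_force: [-0.5, 1.5, 6.6]
width: 0.0286
grip_force: 15.0
```

send_rows(targets=[0,0,0,0,0,0,0.1,0,0,-0.3,0,0,0,0.1,0,0,-1,0,0,0,0.1,0,0,-1,0,0,0,0.1,0,0,-1,0,0,0,0.1])

```text
time_s: 2.98
position: [0.4475, -0.3907, 0.0759]
tcp_rot: [[0.893, 0.451, -0.0], [0.451, -0.893, 0.0], [-0.0, -0.0, -1.0]]
ft_force: [-0.3, 0.5, -0.9]
width: 0.0288
grip_force: 15.0
```

Run:
```python
from h import *
s=env.sense(); print(s['width'],s['grip_force'],s['ft_force'],s['time_s'])
p=s['position']; plan((.630,.0505,.08))
```

```text
0.028779414739670977 14.999903440475464 [-0.31493764  0.49711772 -0.8685987 ] 2.9833
pos [ 0.4475 -0.3907  0.0759] tooly -63.19 d [ 18.095 -15.574  -0.202]  None
```

send_rows(targets=[0.6,-0.5,0,0,0,0,0.1,0.95,-0.82,0,0,0,0,0.1,0.95,-0.82,0,0,0,0,0.1,0.95,-0.82,0,0,0,0,0.1,0.95,-0.82,0,0,0,0,0.1])

```text
time_s: 3.4
position: [0.4921, -0.2816, 0.0744]
tcp_rot: [[0.893, 0.451, -0.001], [0.451, -0.893, 0.001], [-0.0, -0.001, -1.0]]
ft_force: [0.3, -0.1, -0.9]
width: 0.0289
grip_force: 15.0
```

send_rows(targets=[0.95,-0.82,0,0,0,0,0.1,0.95,-0.82,0,0,0,0,0.1,0.95,-0.82,0,0,0,0,0.1,0.95,-0.82,0,0,0,0,0.1,0.95,-0.82,0,0,0,0,0.1])

```text
time_s: 3.82
position: [0.5398, -0.1654, 0.0743]
tcp_rot: [[0.892, 0.451, -0.001], [0.451, -0.892, 0.001], [-0.0, -0.001, -1.0]]
ft_force: [0.2, 0.9, -0.1]
width: 0.0286
grip_force: 15.0
```

send_rows(targets=[0.95,-0.82,0,0,0,0,0.1,0.95,-0.82,0,0,0,0,0.1,0.95,-0.82,0,0,0,0,0.1,0.95,-0.82,0,0,0,0,0.1,0.95,-0.82,0,0,0,0,0.1])

```text
time_s: 4.23
position: [0.5874, -0.0494, 0.0743]
tcp_rot: [[0.892, 0.451, -0.001], [0.451, -0.892, 0.0], [-0.001, -0.001, -1.0]]
ft_force: [0.7, -0.7, -0.8]
width: 0.0288
grip_force: 15.0
```

send_rows(targets=[0.95,-0.82,0,0,0,0,0.1,0.95,-0.82,0,0,0,0,0.1,0.95,-0.82,0,0,0,0,0.1,0.395,-0.314,0,0,0,0,0.1,0,0,0,0,0,0,0.1])

```text
time_s: 4.65
position: [0.6205, 0.03, 0.0742]
tcp_rot: [[0.891, 0.454, -0.0], [0.454, -0.891, 0.0], [-0.0, -0.001, -1.0]]
ft_force: [-1.1, -0.5, -0.5]
width: 0.0286
grip_force: 15.0
```

Run:
```python
from m import *
W=grab_frame('wrist'); save(W['image'],'w2')
s=env.sense(); print(s['width'],s['grip_force'],s['ft_force'],s['time_s'])
plan((.630,.0505,.0205))
print('proj',[cv2.projectPoints(np.array([q]),cv2.Rodrigues(W['T'][:3,:3].T)[0],-W['T'][:3,:3].T@W['T'][:3,3],W['K'],W['dist_coeffs'])[0].round(1).ravel().tolist() for q in ((.63,.0505,.016),(.648,.1185,.016),(.6655,.186,.016))])
```

```text
0.02885261719337751 14.999976754188538 [ 0.50018206 -0.25010728 -0.95329748] 4.7
pos [0.62   0.0283 0.0742] tooly -63.06 d [ 0.95  -0.763  2.685]  None
proj [[261.3, 203.8], [175.9, 131.9], [82.7, 54.0]]
```

View pics/w2.png

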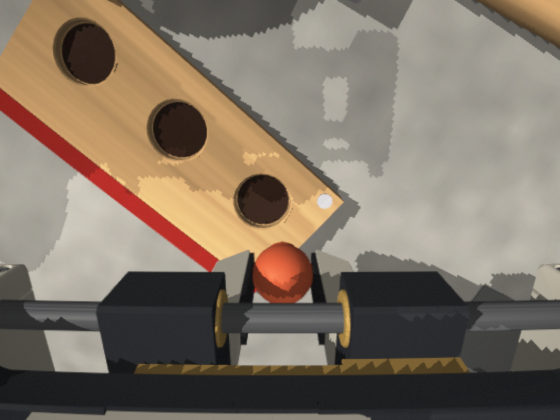

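The wrist view shows the knob upright in the fingers at (283,272). The wells are at (262,200), (179,129) and (90,52), within 2 mm or so of the projected ones. I'll place it.

send_rows(targets=[0.55,-0.4,0,0,0,0,0.1,0.4,-0.363,0.4,0,0,0,0.1,0,0,0.9,0,0,0,0.1,0,0,0.7,0,0,0,0.1,0,0,0.4,0,0,0,0.1])

```text
time_s: 5.12
position: [0.6296, 0.0493, 0.0246]
tcp_rot: [[0.893, 0.45, -0.003], [0.45, -0.893, 0.0], [-0.002, -0.001, -1.0]]
ft_force: [-0.3, 0.5, -0.4]
width: 0.0292
grip_force: 15.0
```

send_rows(targets=[0,0,0.15,0,0,0,0.1,0,0,0.05,0,0,0,0.1,0,0,0,0,0,0,0.1])

```text
time_s: 5.37
position: [0.6309, 0.0491, 0.0231]
tcp_rot: [[0.893, 0.451, 0.0], [0.451, -0.893, -0.0], [0.0, 0.0, -1.0]]
ft_force: [-0.2, 0.4, 0.3]
width: 0.0289
grip_force: 15.0
```

Run:
```python
from m import *
s=env.sense(); print(s['width'],s['grip_force'],s['ft_force'],s['time_s'])
plan((.630,.0505,.0205))
```

```text
0.02885974959071317 14.999969601631165 [-0.20696465  0.42508202  0.33341445] 5.3667
pos [0.6309 0.0491 0.0231] tooly -63.22 d [-0.009 -0.084  0.129]  None
```

send_rows(targets=[0,0,0.05,0,0,0,0.1,0,0,0,0,0,0,0.1])

```text
time_s: 5.53
position: [0.6311, 0.0492, 0.0226]
tcp_rot: [[0.893, 0.451, 0.001], [0.451, -0.893, -0.0], [0.001, 0.001, -1.0]]
ft_force: [0.8, 0.8, -0.8]
width: 0.0292
grip_force: 15.0
```

send_rows(targets=[0,0,0.05,0,0,0,0.1,0,0,0,0,0,0,0.1])

```text
time_s: 5.7
position: [0.6308, 0.0493, 0.0212]
tcp_rot: [[0.893, 0.451, 0.001], [0.451, -0.893, -0.0], [0.001, 0.0, -1.0]]
ft_force: [-0.5, 0.3, -0.8]
width: 0.0287
grip_force: 15.0
```

send_rows(targets=[0,0,0.05,0,0,0,0.1,0,0,0,0,0,0,0.1])

```text
time_s: 5.87
position: [0.6309, 0.0493, 0.0205]
tcp_rot: [[0.893, 0.451, 0.001], [0.451, -0.893, -0.0], [0.001, 0.001, -1.0]]
ft_force: [-0.3, 0.0, 4.0]
width: 0.0292
grip_force: 15.0
```

send_rows(targets=[0,0,0.03,0,0,0,0.1,0,0,0,0,0,0,0.1])

```text
time_s: 6.03
position: [0.631, 0.0493, 0.0205]
tcp_rot: [[0.893, 0.451, 0.001], [0.451, -0.893, -0.0], [0.001, 0.001, -1.0]]
ft_force: [-3.1, -0.2, 7.3]
width: 0.0285
grip_force: 15.0
```

send_rows(targets=[0,0,0,0,0,0,0.5,0,0,0,0,0,0,0.6,0,0,0,0,0,0,0.6,0,0,0,0,0,0,0.6,0,0,-0.3,0,0,0,0.6])

```text
time_s: 6.45
position: [0.6297, 0.0493, 0.0241]
tcp_rot: [[0.893, 0.451, -0.003], [0.451, -0.893, 0.0], [-0.002, -0.001, -1.0]]
ft_force: [-1.1, 0.4, 0.2]
width: 0.0537
grip_force: 0.0
```

send_rows(targets=[0,0,-0.7,0,0,0,0.6,0,0,-1,0,0,0,0.6,0,0,-1,0,0,0,0.6,0,0,-0.5,0,0,0,0.6,-0.4,0.3,0,0,0,0,0.6])

```text
time_s: 6.87
position: [0.6282, 0.0412, 0.0922]
tcp_rot: [[0.892, 0.452, 0.006], [0.452, -0.892, 0.0], [0.005, 0.003, -1.0]]
ft_force: [-0.7, -0.2, 0.3]
width: 0.0551
grip_force: 0.0
```

send_rows(targets=[-0.9,0.71,0,0,0,0,0.6,-0.9,0.71,0,0,0,0,0.6,-0.9,0.71,0,0,0,0,0.6,-0.9,0.71,0,0,0,0,0.6,-0.9,0.71,0,0,0,0,0.6])

```text
time_s: 7.28
position: [0.5762, -0.0649, 0.0881]
tcp_rot: [[0.893, 0.451, -0.002], [0.451, -0.893, 0.0], [-0.002, -0.001, -1.0]]
ft_force: [-0.4, -0.5, 0.0]
width: 0.0551
grip_force: 0.0
```

send_rows(targets=[-0.9,0.71,0,0,0,0,0.6,-0.9,0.71,0,0,0,0,0.6,-0.9,0.71,0,0,0,0,0.6,-0.9,0.71,0,0,0,0,0.6,-0.9,0.71,0,0,0,0,0.6])

```text
time_s: 7.7
position: [0.5278, -0.1687, 0.0882]
tcp_rot: [[0.893, 0.451, -0.002], [0.451, -0.893, 0.001], [-0.001, -0.001, -1.0]]
ft_force: [-0.1, -0.5, 0.8]
width: 0.0547
grip_force: 0.0
```

send_rows(targets=[-0.9,0.71,0,0,0,0,0.6,-0.9,0.71,0,0,0,0,0.6,-0.9,0.71,0,0,0,0,0.6,-0.9,0.71,0,0,0,0,0.6,-0.9,0.71,0,0,0,0,0.6])

```text
time_s: 8.12
position: [0.4795, -0.2724, 0.0882]
tcp_rot: [[0.893, 0.451, -0.002], [0.451, -0.893, 0.001], [-0.001, -0.002, -1.0]]
ft_force: [-0.0, -0.2, -0.2]
width: 0.0552
grip_force: 0.0
```

send_rows(targets=[-0.9,0.71,0,0,0,0,0.6,-0.35,0.29,0,0,0,0,0.6,0,0,0,0,0,0,0.6,0,0,0,0,0,0,0.6])

```text
time_s: 8.45
position: [0.4674, -0.3003, 0.0887]
tcp_rot: [[0.893, 0.45, -0.001], [0.45, -0.893, 0.001], [-0.0, -0.001, -1.0]]
ft_force: [0.3, -0.5, -1.1]
width: 0.0552
grip_force: 0.0
```

Run:
```python
from m import *
W=grab_frame('wrist')
for c,st in blobs(W,(0,140,70),(14,255,255),mn=300,mx=20000): print(c.round(1),st,px2w(W,[c],z=.018).round(4))
T=grab_frame('top'); save(cv2.resize(T['image'][100:230,120:440],None,fx=2.4,fy=2.4,interpolation=2),'t2')
plan((.4684,-.3006,.0075)); print(env.sense()['time_s'])
```

```text
[193.  27.] [ 169    1   49   53 2052] [[ 0.5559 -0.1947  0.018 ]]
[283.8 221. ] [ 264  201   41   41 1343] [[ 0.4689 -0.3006  0.018 ]]
pos [ 0.4681 -0.2995  0.089 ] tooly -63.16 d [-0.01   0.059  4.074]  None
8.55
```

send_rows(targets=[0,0.05,1,0,0,0,0.6,0,0,1,0,0,0,0.6,0,0,1,0,0,0,0.6,0,0,0.7,0,0,0,0.6,0,0,0.34,0,0,0,0.6])

```text
time_s: 8.97
position: [0.468, -0.2995, 0.0066]
tcp_rot: [[0.892, 0.452, -0.002], [0.452, -0.892, 0.002], [-0.001, -0.003, -1.0]]
ft_force: [0.3, -0.3, -0.3]
width: 0.0549
grip_force: 0.0
```

send_rows(targets=[0,0,0,0,0,0,0.4,0,0,0,0,0,0,0.4])

```text
time_s: 9.13
position: [0.4689, -0.301, 0.0088]
tcp_rot: [[0.892, 0.452, 0.0], [0.452, -0.892, -0.0], [0.0, 0.0, -1.0]]
ft_force: [0.8, -0.6, -0.2]
width: 0.0462
grip_force: 0.0
```

View pics/t2.png

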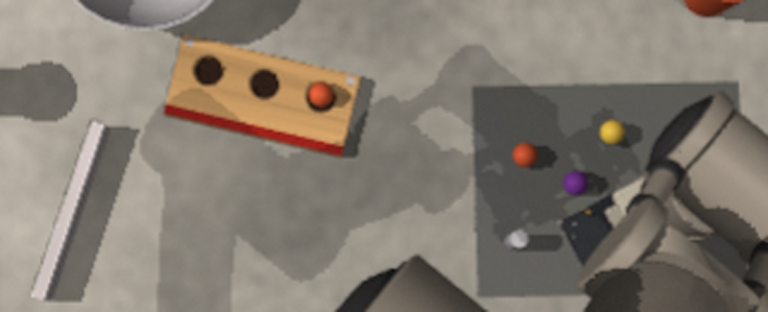

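The first knob stands upright in well 0, at about (320,96) in the crop. I'll close on copper2 and carry it over.

send_rows(targets=[0,0,0,0,0,0,0.1,0,0,0,0,0,0,0.1,0,0,0,0,0,0,0.1,0,0,0,0,0,0,0.1,0,0,0,0,0,0,0.1], squeeze=15)

```text
time_s: 9.55
position: [0.4689, -0.3018, 0.0095]
tcp_rot: [[0.893, 0.451, 0.001], [0.451, -0.893, -0.001], [0.001, 0.002, -1.0]]
ft_force: [0.2, 1.4, 6.6]
width: 0.0287
grip_force: 15.0
```

send_rows(targets=[0,0,-0.3,0,0,0,0.1,0,0,-1,0,0,0,0.1,0,0,-1,0,0,0,0.1,0,0,-1,0,0,0,0.1,0.5,-0.42,0,0,0,0,0.1])

```text
time_s: 9.97
position: [0.4749, -0.2925, 0.0785]
tcp_rot: [[0.893, 0.449, 0.005], [0.449, -0.893, -0.005], [0.002, 0.007, -1.0]]
ft_force: [1.0, -0.8, -0.2]
width: 0.0287
grip_force: 15.0
```

send_rows(targets=[0.95,-0.797,0,0,0,0,0.1,0.95,-0.797,0,0,0,0,0.1,0.95,-0.797,0,0,0,0,0.1,0.95,-0.797,0,0,0,0,0.1,0.95,-0.797,0,0,0,0,0.1])

```text
time_s: 10.38
position: [0.5223, -0.1737, 0.0739]
tcp_rot: [[0.893, 0.451, -0.001], [0.451, -0.893, 0.001], [-0.001, -0.001, -1.0]]
ft_force: [0.6, 0.3, -0.3]
width: 0.0286
grip_force: 15.0
```

send_rows(targets=[0.95,-0.797,0,0,0,0,0.1,0.95,-0.797,0,0,0,0,0.1,0.95,-0.797,0,0,0,0,0.1,0.95,-0.797,0,0,0,0,0.1,0.95,-0.797,0,0,0,0,0.1])

```text
time_s: 10.8
position: [0.571, -0.0597, 0.0738]
tcp_rot: [[0.892, 0.451, -0.001], [0.451, -0.892, 0.0], [-0.001, -0.001, -1.0]]
ft_force: [0.4, -0.2, -1.0]
width: 0.0288
grip_force: 15.0
```

send_rows(targets=[0.95,-0.797,0,0,0,0,0.1,0.95,-0.797,0,0,0,0,0.1,0.95,-0.797,0,0,0,0,0.1,0.95,-0.797,0,0,0,0,0.1,0.95,-0.797,0,0,0,0,0.1])

```text
time_s: 11.22
position: [0.6197, 0.0542, 0.0737]
tcp_rot: [[0.892, 0.451, -0.002], [0.451, -0.892, -0.0], [-0.001, -0.001, -1.0]]
ft_force: [0.7, -0.9, 0.4]
width: 0.0288
grip_force: 15.0
```

send_rows(targets=[0.95,-0.797,0,0,0,0,0.1,0.95,-0.797,0,0,0,0,0.1,0.82,-0.69,0,0,0,0,0.1,0,0,0,0,0,0,0.1,0,0,0,0,0,0,0.1])

```text
time_s: 11.63
position: [0.6473, 0.1192, 0.0734]
tcp_rot: [[0.892, 0.453, -0.002], [0.453, -0.892, -0.0], [-0.002, -0.0, -1.0]]
ft_force: [0.0, -0.9, -0.3]
width: 0.0287
grip_force: 15.0
```

Run:
```python
from m import *
s=env.sense(); print(s['width'],s['grip_force'],s['ft_force'],s['time_s'])
plan((.648,.1185,.0185))
```

```text
0.028711212900799303 14.999973624944687 [ 0.0223762  -0.90640139 -0.30529225] 11.6333
pos [0.6473 0.1192 0.0734] tooly -63.06 d [0.019 0.048 2.744]  None
```

send_rows(targets=[0.02,0.05,0.5,0,0,0,0.1,0,0,0.9,0,0,0,0.1,0,0,0.7,0,0,0,0.1,0,0,0.4,0,0,0,0.1,0,0,0.1,0,0,0,0.1])

```text
time_s: 12.05
position: [0.6472, 0.1158, 0.02]
tcp_rot: [[0.893, 0.45, -0.004], [0.45, -0.893, -0.0], [-0.004, -0.001, -1.0]]
ft_force: [-0.3, 0.4, -0.6]
width: 0.0284
grip_force: 15.0
```

send_rows(targets=[0,0,0.05,0,0,0,0.1,0,0,0,0,0,0,0.1,0,0,0.03,0,0,0,0.1,0,0,0,0,0,0,0.1])

```text
time_s: 12.38
position: [0.6494, 0.1169, 0.0217]
tcp_rot: [[0.893, 0.451, 0.001], [0.451, -0.893, -0.0], [0.001, 0.001, -1.0]]
ft_force: [0.4, -0.1, 0.3]
width: 0.0291
grip_force: 15.0
```

send_rows(targets=[0,0,0.03,0,0,0,0.1,0,0,0,0,0,0,0.1])

```text
time_s: 12.55
position: [0.6491, 0.117, 0.0207]
tcp_rot: [[0.893, 0.451, 0.001], [0.451, -0.893, -0.0], [0.001, 0.0, -1.0]]
ft_force: [0.8, -0.8, -1.7]
width: 0.0291
grip_force: 15.0
```

send_rows(targets=[0,0,0.04,0,0,0,0.1,0,0,0,0,0,0,0.1])

```text
time_s: 12.72
position: [0.649, 0.117, 0.0196]
tcp_rot: [[0.893, 0.451, 0.0], [0.451, -0.893, -0.0], [0.0, 0.0, -1.0]]
ft_force: [0.7, 0.5, -0.0]
width: 0.0292
grip_force: 15.0
```

send_rows(targets=[0,0,0.03,0,0,0,0.1,0,0,0,0,0,0,0.1])

```text
time_s: 12.88
position: [0.649, 0.1171, 0.0196]
tcp_rot: [[0.893, 0.451, 0.001], [0.451, -0.893, -0.0], [0.001, 0.0, -1.0]]
ft_force: [-1.7, -0.2, 4.4]
width: 0.029
grip_force: 15.0
```

send_rows(targets=[0,0,0,0,0,0,0.5,0,0,0,0,0,0,0.6,0,0,0,0,0,0,0.6,0,0,0,0,0,0,0.6,0,0,-0.3,0,0,0,0.6])

```text
time_s: 13.3
position: [0.648, 0.1169, 0.0236]
tcp_rot: [[0.893, 0.451, -0.003], [0.451, -0.893, -0.0], [-0.002, -0.001, -1.0]]
ft_force: [0.6, -0.5, -0.3]
width: 0.0538
grip_force: 0.0
```

send_rows(targets=[0,0,-0.7,0,0,0,0.6,0,0,-1,0,0,0,0.6,0,0,-1,0,0,0,0.6,0,0,-0.5,0,0,0,0.6,-0.4,0.42,0,0,0,0,0.6])

```text
time_s: 13.72
position: [0.6474, 0.1073, 0.092]
tcp_rot: [[0.892, 0.453, 0.006], [0.453, -0.892, 0.001], [0.006, 0.002, -1.0]]
ft_force: [0.8, -0.4, -0.0]
width: 0.0553
grip_force: 0.0
```

send_rows(targets=[-0.88,0.93,0,0,0,0,0.6,-0.88,0.93,0,0,0,0,0.6,-0.88,0.93,0,0,0,0,0.6,-0.88,0.93,0,0,0,0,0.6,-0.88,0.93,0,0,0,0,0.6])

```text
time_s: 14.13
position: [0.6073, -0.0185, 0.0877]
tcp_rot: [[0.893, 0.451, -0.002], [0.451, -0.893, 0.0], [-0.002, -0.001, -1.0]]
ft_force: [-0.0, -0.1, 0.2]
width: 0.0552
grip_force: 0.0
```

send_rows(targets=[-0.88,0.93,0,0,0,0,0.6,-0.88,0.93,0,0,0,0,0.6,-0.88,0.93,0,0,0,0,0.6,-0.88,0.93,0,0,0,0,0.6,-0.88,0.93,0,0,0,0,0.6])

```text
time_s: 14.55
position: [0.5706, -0.1411, 0.0878]
tcp_rot: [[0.893, 0.451, -0.002], [0.451, -0.893, 0.0], [-0.002, -0.001, -1.0]]
ft_force: [0.2, 0.5, 0.6]
width: 0.0549
grip_force: 0.0
```

send_rows(targets=[-0.88,0.93,0,0,0,0,0.6,-0.88,0.93,0,0,0,0,0.6,-0.25,0.24,0,0,0,0,0.6,0,0,0,0,0,0,0.6,0,0,0,0,0,0,0.6])

```text
time_s: 14.97
position: [0.5547, -0.195, 0.0882]
tcp_rot: [[0.893, 0.45, -0.001], [0.45, -0.893, 0.001], [-0.001, -0.001, -1.0]]
ft_force: [-0.8, 0.0, 0.6]
width: 0.0549
grip_force: 0.0
```

Run:
```python
from m import *
W=grab_frame('wrist')
for c,st in blobs(W,(0,140,70),(14,255,255),mn=300,mx=20000): print(c.round(1),st,px2w(W,[c],z=.018).round(4))
plan((.5555,-.195,.0075)); print(env.sense()['time_s'])
```

```text
[283.  221.5] [ 263  201   41   42 1348] [[ 0.5558 -0.1949  0.018 ]]
pos [ 0.5551 -0.1943  0.0884] tooly -63.19 d [4.000e-03 4.600e-02 4.045e+00]  None
15.0167
```

send_rows(targets=[0,0.03,1,0,0,0,0.6,0,0,1,0,0,0,0.6,0,0,1,0,0,0,0.6,0,0,0.7,0,0,0,0.6,0,0,0.34,0,0,0,0.6])

```text
time_s: 15.43
position: [0.5548, -0.1935, 0.0059]
tcp_rot: [[0.892, 0.453, -0.003], [0.453, -0.892, 0.002], [-0.002, -0.003, -1.0]]
ft_force: [0.3, -0.4, 0.1]
width: 0.055
grip_force: 0.0
```

send_rows(targets=[0,0,0,0,0,0,0.5,0,0,0,0,0,0,0.1,0,0,0,0,0,0,0.1,0,0,0,0,0,0,0.1,0,0,0,0,0,0,0.1])

```text
time_s: 15.85
position: [0.5563, -0.1958, 0.0092]
tcp_rot: [[0.893, 0.451, 0.002], [0.451, -0.893, -0.001], [0.001, 0.001, -1.0]]
ft_force: [-0.4, 2.3, 2.9]
width: 0.0284
grip_force: 15.0
```

send_rows(targets=[0,0,0,0,0,0,0.1,0,0,0,0,0,0,0.1,0,0,0,0,0,0,0.1])

```text
time_s: 16.1
position: [0.5563, -0.1958, 0.0091]
tcp_rot: [[0.893, 0.451, 0.002], [0.451, -0.893, -0.001], [0.001, 0.001, -1.0]]
ft_force: [-1.1, 2.4, 7.0]
width: 0.0286
grip_force: 15.0
```

send_rows(targets=[0,0,-0.3,0,0,0,0.1,0,0,-1,0,0,0,0.1,0,0,-1,0,0,0,0.1,0,0,-1,0,0,0,0.1,0.45,-0.48,-0.2,0,0,0,0.1])

```text
time_s: 16.52
position: [0.5606, -0.1854, 0.0815]
tcp_rot: [[0.894, 0.449, 0.005], [0.449, -0.894, -0.003], [0.003, 0.005, -1.0]]
ft_force: [1.4, -1.2, -0.7]
width: 0.0286
grip_force: 15.0
```

send_rows(targets=[0.9,-0.97,0,0,0,0,0.1,0.9,-0.97,0,0,0,0,0.1,0.9,-0.97,0,0,0,0,0.1,0.9,-0.97,0,0,0,0,0.1,0.9,-0.97,0,0,0,0,0.1])

```text
time_s: 16.93
position: [0.5956, -0.0538, 0.0774]
tcp_rot: [[0.893, 0.451, -0.001], [0.451, -0.893, 0.0], [-0.001, -0.001, -1.0]]
ft_force: [-0.3, 0.9, -0.9]
width: 0.0292
grip_force: 15.0
```

send_rows(targets=[0.9,-0.97,0,0,0,0,0.1,0.9,-0.97,0,0,0,0,0.1,0.9,-0.97,0,0,0,0,0.1,0.9,-0.97,0,0,0,0,0.1,0.9,-0.97,0,0,0,0,0.1])

```text
time_s: 17.35
position: [0.632, 0.0734, 0.0772]
tcp_rot: [[0.892, 0.451, -0.002], [0.451, -0.892, -0.0], [-0.001, -0.001, -1.0]]
ft_force: [1.0, -0.6, -0.3]
width: 0.0288
grip_force: 15.0
```

send_rows(targets=[0.9,-0.97,0,0,0,0,0.1,0.9,-0.97,0,0,0,0,0.1,0.9,-0.97,0,0,0,0,0.1,0.9,-0.97,0,0,0,0,0.1,0.45,-0.46,0,0,0,0,0.1])

```text
time_s: 17.77
position: [0.6651, 0.1894, 0.077]
tcp_rot: [[0.892, 0.453, -0.001], [0.453, -0.892, 0.001], [-0.001, -0.001, -1.0]]
ft_force: [0.1, -0.8, -0.9]
width: 0.0289
grip_force: 15.0
```

send_rows(targets=[0,0,0,0,0,0,0.1,0,0,0,0,0,0,0.1])

```text
time_s: 17.93
position: [0.6648, 0.1864, 0.0769]
tcp_rot: [[0.892, 0.453, -0.002], [0.453, -0.892, -0.001], [-0.002, -0.0, -1.0]]
ft_force: [-0.9, 0.1, -1.7]
width: 0.029
grip_force: 15.0
```

Run:
```python
from m import *
s=env.sense(); print(s['width'],s['grip_force'],s['ft_force'],s['time_s'])
plan((.6655,.186,.0205))
W=grab_frame('wrist'); save(W['image'],'w3')
```

```text
0.029028245019210856 14.999923557043076 [-0.91348162  0.14331849 -1.71269377] 17.9333
pos [0.6648 0.1864 0.0769] tooly -63.09 d [0.028 0.034 2.82 ]  None
```

View pics/w3.png

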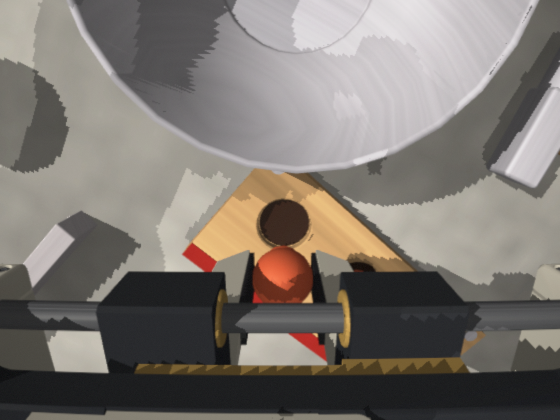

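The wrist view shows copper3 held upright at (283,277) with the empty well 2 ahead of it at (284,222). The bowl's nearest rim is at (285,168), about 70 mm high, so it stays below the gripper's body, which begins at about 85 mm. I'll lower it.

send_rows(targets=[0.03,0,0.5,0,0,0,0.1,0,0,0.9,0,0,0,0.1,0,0,0.7,0,0,0,0.1,0,0,0.4,0,0,0,0.1,0,0,0.2,0,0,0,0.1])

```text
time_s: 18.4
position: [0.6651, 0.1844, 0.022]
tcp_rot: [[0.893, 0.45, -0.003], [0.45, -0.893, -0.001], [-0.003, -0.001, -1.0]]
ft_force: [0.1, 0.2, -1.3]
width: 0.0289
grip_force: 15.0
```

send_rows(targets=[0,0,0.1,0,0,0,0.1,0,0,0,0,0,0,0.1,0,0,0.03,0,0,0,0.1,0,0,0,0,0,0,0.1])

```text
time_s: 18.73
position: [0.6667, 0.1856, 0.0224]
tcp_rot: [[0.893, 0.451, 0.002], [0.451, -0.893, 0.0], [0.001, 0.001, -1.0]]
ft_force: [-1.0, -0.6, -0.7]
width: 0.0286
grip_force: 15.0
```

send_rows(targets=[0,0,0.03,0,0,0,0.1,0,0,0,0,0,0,0.1])

```text
time_s: 18.9
position: [0.6664, 0.1856, 0.0214]
tcp_rot: [[0.893, 0.451, 0.001], [0.451, -0.893, 0.0], [0.001, 0.0, -1.0]]
ft_force: [0.4, 0.6, -1.2]
width: 0.0289
grip_force: 15.0
```

send_rows(targets=[0,0,0.04,0,0,0,0.1,0,0,0,0,0,0,0.1])

```text
time_s: 19.07
position: [0.6662, 0.1856, 0.0201]
tcp_rot: [[0.893, 0.451, 0.0], [0.451, -0.893, -0.0], [0.0, 0.0, -1.0]]
ft_force: [0.0, -0.1, -1.1]
width: 0.0288
grip_force: 15.0
```

send_rows(targets=[0,0,0.04,0,0,0,0.1,0,0,0,0,0,0,0.1])

```text
time_s: 19.23
position: [0.6663, 0.1856, 0.0193]
tcp_rot: [[0.893, 0.451, 0.0], [0.451, -0.893, -0.0], [0.0, 0.0, -1.0]]
ft_force: [-0.0, 0.3, -0.8]
width: 0.0287
grip_force: 15.0
```

send_rows(targets=[0,0,0.02,0,0,0,0.1,0,0,0,0,0,0,0.1])

```text
time_s: 19.4
position: [0.6663, 0.1856, 0.0192]
tcp_rot: [[0.893, 0.451, 0.0], [0.451, -0.893, -0.0], [0.0, 0.0, -1.0]]
ft_force: [-0.7, -1.3, 1.8]
width: 0.0288
grip_force: 15.0
```

send_rows(targets=[0,0,0,0,0,0,0.5,0,0,0,0,0,0,0.6,0,0,0,0,0,0,0.6,0,0,0,0,0,0,0.6,0,0,-0.3,0,0,0,0.6])

```text
time_s: 19.82
position: [0.6653, 0.1854, 0.0237]
tcp_rot: [[0.893, 0.451, -0.003], [0.451, -0.893, -0.001], [-0.002, -0.001, -1.0]]
ft_force: [-0.7, -0.7, -0.6]
width: 0.0542
grip_force: 0.0
```

send_rows(targets=[0,0,-0.7,0,0,0,0.6,0,0,-1,0,0,0,0.6,0,0,-1,0,0,0,0.6,0,0,-1,0,0,0,0.6,-0.16,-0.46,-0.5,0,0,0,0.6])

```text
time_s: 20.23
position: [0.6613, 0.1915, 0.1122]
tcp_rot: [[0.893, 0.45, 0.005], [0.45, -0.893, 0.0], [0.005, 0.002, -1.0]]
ft_force: [0.5, 0.7, 0.3]
width: 0.055
grip_force: 0.0
```

send_rows(targets=[-0.32,-0.93,0,0,0,0,0.6,-0.32,-0.93,0,0,0,0,0.6,-0.32,-0.93,0,0,0,0,0.6,-0.32,-0.93,0,0,0,0,0.6,-0.32,-0.93,0,0,0,0,0.6])

```text
time_s: 20.65
position: [0.5872, 0.2619, 0.1088]
tcp_rot: [[0.893, 0.451, -0.001], [0.451, -0.893, -0.0], [-0.001, -0.0, -1.0]]
ft_force: [0.0, 0.1, 0.0]
width: 0.0551
grip_force: 0.0
```

send_rows(targets=[-0.32,-0.93,0,0,0,0,0.6,-0.32,-0.93,0,0,0,0,0.6,-0.32,-0.93,0,0,0,0,0.6,-0.32,-0.93,0,0,0,0,0.6,-0.32,-0.93,0,0,0,0,0.6])

```text
time_s: 21.07
position: [0.5166, 0.3304, 0.1088]
tcp_rot: [[0.892, 0.451, -0.001], [0.451, -0.892, -0.0], [-0.001, -0.0, -1.0]]
ft_force: [0.1, 0.1, -0.0]
width: 0.0552
grip_force: 0.0
```

send_rows(targets=[-0.32,-0.93,0,0,0,0,0.6,-0.2,-0.43,0,0,0,0.5,0.6,0,0,0,0,0,1,0.6,0,0,0,0,0,1,0.6,0,0,0,0,0,1,0.6])

```text
time_s: 21.48
position: [0.4955, 0.3496, 0.1088]
tcp_rot: [[0.976, 0.219, -0.0], [0.219, -0.976, -0.0], [-0.0, 0.0, -1.0]]
ft_force: [0.9, -0.4, -0.3]
width: 0.0553
grip_force: 0.0
```

send_rows(targets=[0,0,0,0,0,1,0.6,0,0,0,0,0,1,0.6,0,0,0,0,0,1,0.6,0,0,0,0,0,1,0.6,0,0,0,0,0,1,0.6])

```text
time_s: 21.9
position: [0.4958, 0.3494, 0.1088]
tcp_rot: [[0.992, -0.128, -0.001], [-0.128, -0.992, -0.0], [-0.001, 0.0, -1.0]]
ft_force: [-0.1, 0.2, 1.2]
width: 0.0551
grip_force: 0.0
```

send_rows(targets=[0,0,0,0,0,1,0.6,0,0,0,0,0,1,0.6,0,0,0,0,0,0.6,0.6,0,0,0,0,0,0,0.6,0,0,0,0,0,0,0.6])

```text
time_s: 22.32
position: [0.4961, 0.3493, 0.1088]
tcp_rot: [[0.954, -0.301, -0.0], [-0.301, -0.954, -0.0], [-0.0, 0.0, -1.0]]
ft_force: [0.4, -0.2, 0.3]
width: 0.0551
grip_force: 0.0
```

Run:
```python
from m import *
W=grab_frame('wrist'); save(W['image'],'w4'); T=grab_frame('top'); S=grab_frame('scene'); pickle.dump({'w':W,'top':T,'scene':S},open('e.pkl','wb'))
save(cv2.resize(T['image'][90:240,120:280],None,fx=4,fy=4,interpolation=2),'t4')
plan((.4966,.349,.019),-107.55); print(env.sense()['time_s'])
```

```text
pos [0.4964 0.3492 0.1089] tooly -107.53 d [0.012 0.005 4.493] wz 0.004
22.4667
```

View pics/w4.png

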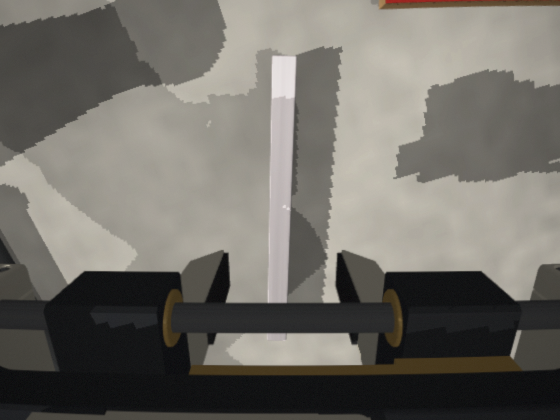

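View pics/t4.png

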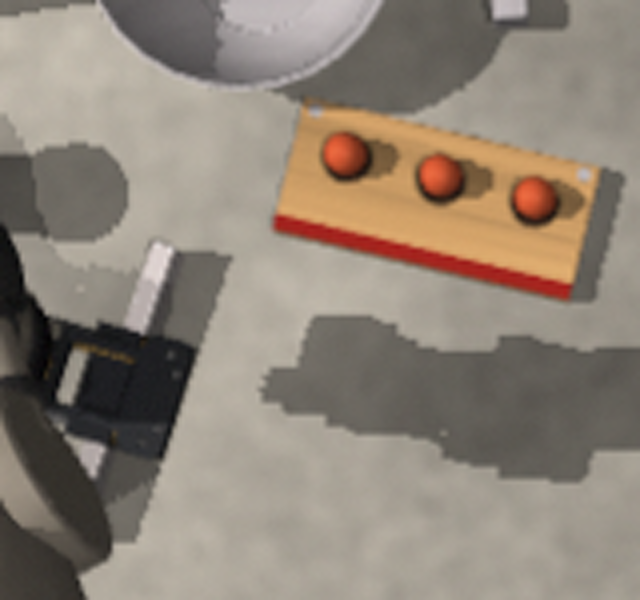

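The wrist view shows the bar along the fingers, with its far end at (274-296,56) and its near end at about y=338. The top crop shows all three coppers in the wells, at (345,157), (440,178) and (536,199). I'll check where the bar's ends lie before grasping.

Run:
```python
from m import *
D=pickle.load(open('e.pkl','rb')); W=D['w']; s=env.sense(); R=s['tcp_rot'];p=s['position']
im=W['image'].astype(int)
print('col285',[(v,im[v,285].tolist()) for v in list(range(50,62))])
print('col279',[(v,im[v,279].tolist()) for v in list(range(332,348))])
for v in (80,150,220): print('row',v,[(u,im[v,u].sum()) for u in range(264,302)])
for uv,z in (((285,56.5),.03),((278,339),.03),((278,339),0)):
    w=px2w(W,[uv],z=z)[0]; print(uv,z,w.round(4),(R.T@(w-p)*1e3).round(1))
```

```text
col285 [(50, [184, 181, 168]), (51, [183, 180, 168]), (52, [183, 180, 168]), (53, [182, 178, 166]), (54, [173, 170, 160]), (55, [176, 170, 165]), (56, [210, 202, 201]), (57, [225, 219, 219]), (58, [225, 219, 219]), (59, [225, 219, 219]), (60, [226, 219, 219]), (61, [225, 218, 218])]
col279 [(332, [59, 59, 58]), (333, [134, 130, 129]), (334, [172, 165, 165]), (335, [181, 174, 174]), (336, [180, 173, 174]), (337, [182, 174, 174]), (338, [181, 173, 173]), (339, [180, 173, 172]), (340, [181, 175, 170]), (341, [192, 187, 175]), (342, [192, 186, 175]), (343, [190, 185, 173]), (344, [190, 185, 172]), (345, [187, 183, 172]), (346, [186, 182, 171]), (347, [186, 182, 172])]
row 80 [(264, np.int64(415)), (265, np.int64(414)), (266, np.int64(411)), (267, np.int64(411)), (268, np.int64(407)), (269, np.int64(407)), (270, np.int64(415)), (271, np.int64(514)), (272, np.int64(681)), (273, np.int64(680)), (274, np.int64(678)), (275, np.int64(679)), (276, np.int64(678)), (277, np.int64(678)), (278, np.int64(678)), (279, np.int64(678)), (280, np.int64(676)), (281, np.int64(671)), (282, np.int64(667)), (
[... 1587 characters left out ...]
.int64(542)), (279, np.int64(545)), (280, np.int64(547)), (281, np.int64(546)), (282, np.int64(553)), (283, np.int64(553)), (284, np.int64(553)), (285, np.int64(560)), (286, np.int64(557)), (287, np.int64(553)), (288, np.int64(544)), (289, np.int64(487)), (290, np.int64(309)), (291, np.int64(246)), (292, np.int64(245)), (293, np.int64(246)), (294, np.int64(244)), (295, np.int64(247)), (296, np.int64(244)), (297, np.int64(245)), (298, np.int64(247)), (299, np.int64(249)), (300, np.int64(250)), (301, np.int64(248))]
(285, 56.5) 0.03 [0.6007 0.3144 0.03  ] [110.    1.7  78.8]
(278, 339) 0.03 [0.3958 0.3847 0.03  ] [-106.6   -3.5   78.9]
(278, 339) 0 [0.373  0.3922 0.    ] [-130.6   -3.9  108.9]
```

send_rows(targets=[0,0,0.8,0,0,0.34,0.4,0.07,-0.05,1,0,0,0,0.4,0,0,1,0,0,0,0.4,0,0,0.9,0,0,0,0.4,0,0,0.5,0,0,0,0.4])

```text
time_s: 22.88
position: [0.4973, 0.349, 0.0227]
tcp_rot: [[0.946, -0.324, -0.003], [-0.324, -0.946, -0.001], [-0.002, 0.002, -1.0]]
ft_force: [-0.7, -0.5, -0.2]
width: 0.0368
grip_force: 0.0
```

send_rows(targets=[0,0,0.25,0,0,0,0.4,0,0,0,0,0,0,0.05,0,0,0,0,0,0,0.05,0,0,0,0,0,0,0.05,0,0,0,0,0,0,0.05], squeeze=30)

```text
time_s: 23.3
position: [0.499, 0.35, 0.0211]
tcp_rot: [[0.946, -0.325, 0.002], [-0.325, -0.946, 0.001], [0.002, -0.002, -1.0]]
ft_force: [0.5, -0.4, 1.7]
width: 0.0157
grip_force: 30.0
```

send_rows(targets=[0,0,0,0,0,0,0.05,0,0,0,0,0,0,0.05,0,0,0,0,0,0,0.05])

```text
time_s: 23.55
position: [0.499, 0.35, 0.021]
tcp_rot: [[0.946, -0.325, 0.002], [-0.325, -0.946, 0.001], [0.002, -0.002, -1.0]]
ft_force: [0.5, 1.6, 6.0]
width: 0.016
grip_force: 30.0
```

send_rows(targets=[0,0,-0.3,0,0,0,0.05,0,0,-0.8,0,0,0,0.05,0,0,-0.8,0,0,-0.4,0.05,0,0,-0.2,0,0,-0.8,0.05,0,0,0,0,0,-1,0.05])

```text
time_s: 23.97
position: [0.4988, 0.3498, 0.0634]
tcp_rot: [[0.985, -0.174, 0.002], [-0.174, -0.985, 0.001], [0.002, -0.001, -1.0]]
ft_force: [0.1, -0.3, -2.1]
width: 0.0154
grip_force: 30.0
```

send_rows(targets=[0,0,0,0,0,-1,0.05,0,0,0,0,0,-1,0.05,0,0,0,0,0,-1,0.05,0,0,0,0,0,-1,0.05,0,0,0,0,0,-1,0.05])

```text
time_s: 24.38
position: [0.4978, 0.3492, 0.0616]
tcp_rot: [[0.985, 0.174, -0.001], [0.174, -0.985, -0.001], [-0.001, 0.001, -1.0]]
ft_force: [-0.5, -0.1, -1.9]
width: 0.0155
grip_force: 30.0
```

send_rows(targets=[0,0,0,0,0,-1,0.05,0,0,0,0,0,-1,0.05,0,0,0,0,0,-1,0.05,0,0,0,0,0,-1,0.05,0,0,0,0,0,-1,0.05])

```text
time_s: 24.8
position: [0.4978, 0.3493, 0.0616]
tcp_rot: [[0.866, 0.501, -0.001], [0.501, -0.866, -0.001], [-0.002, 0.0, -1.0]]
ft_force: [-0.1, 0.7, -1.7]
width: 0.016
grip_force: 30.0
```

send_rows(targets=[0,0,0,0,0,-1,0.05,0,0,0,0,0,-1,0.05,0,0,0,0,0,-1,0.05,0,0,0,0,0,-1,0.05,0,0,0,0,0,-1,0.05])

```text
time_s: 25.22
position: [0.4978, 0.3492, 0.0615]
tcp_rot: [[0.642, 0.766, -0.001], [0.766, -0.642, -0.001], [-0.002, -0.001, -1.0]]
ft_force: [-0.6, -0.7, -2.3]
width: 0.0155
grip_force: 30.0
```

send_rows(targets=[0,0,0,0,0,-1,0.05,0,0,0,0,0,-1,0.05,0,0,0,0,0,-1,0.05,0,0,0,0,0,-1,0.05,0,0,0,0,0,-1,0.05])

```text
time_s: 25.63
position: [0.4978, 0.3492, 0.0616]
tcp_rot: [[0.341, 0.94, -0.001], [0.94, -0.341, -0.001], [-0.001, -0.001, -1.0]]
ft_force: [-0.0, -0.7, -1.4]
width: 0.0159
grip_force: 30.0
```

send_rows(targets=[0,0,0,0,0,-0.9,0.05,0,0,0,0,0,-0.5,0.05,0,0,0,0,0,0,0.05])

```text
time_s: 25.88
position: [0.4978, 0.3492, 0.0615]
tcp_rot: [[0.25, 0.968, -0.001], [0.968, -0.25, -0.001], [-0.001, -0.001, -1.0]]
ft_force: [0.3, -0.1, -2.2]
width: 0.0156
grip_force: 30.0
```

Run:
```python
from m import *
plan((.563,.141,.06),-14.5); s=env.sense();print(s['time_s'],s['ft_force'],s['width'],s['grip_force'],s['moment'])
```

```text
pos [0.4978 0.3492 0.0615] tooly -14.49 d [-9.266  5.76   0.082] wz 0.003
25.8833 [ 0.33558185 -0.0560685  -2.17981396] 0.015628464683609806 29.979390799999237 [-0.02995606 -0.10170342  0.04013305]
```

send_rows(targets=[-0.4,0.26,0,0,0,0,0.05,-0.84,0.52,0,0,0,0,0.05,-0.84,0.52,0,0,0,0,0.05,-0.84,0.52,0,0,0,0,0.05,-0.84,0.52,0,0,0,0,0.05])

```text
time_s: 26.3
position: [0.5248, 0.2635, 0.0618]
tcp_rot: [[0.252, 0.968, -0.001], [0.968, -0.252, -0.001], [-0.001, -0.0, -1.0]]
ft_force: [0.3, -0.4, -1.8]
width: 0.0155
grip_force: 30.0
```

send_rows(targets=[-0.84,0.52,0,0,0,0,0.05,-0.84,0.52,0,0,0,0,0.05,-0.84,0.52,0,0,0,0,0.05,-0.84,0.52,0,0,0,0,0.05,-0.84,0.52,0,0,0,0,0.05])

```text
time_s: 26.72
position: [0.554, 0.1689, 0.0619]
tcp_rot: [[0.253, 0.968, -0.001], [0.968, -0.253, -0.0], [-0.0, -0.0, -1.0]]
ft_force: [0.5, 0.6, -2.0]
width: 0.0156
grip_force: 30.0
```

send_rows(targets=[-0.84,0.52,0,0,0,0,0.05,-0.46,0.3,0,0,0,0,0.05,0,0,0,0,0,0,0.05,0,0,0,0,0,0,0.05])

```text
time_s: 27.05
position: [0.5632, 0.141, 0.0618]
tcp_rot: [[0.253, 0.967, -0.0], [0.967, -0.253, 0.0], [0.0, -0.0, -1.0]]
ft_force: [1.0, -0.3, -1.2]
width: 0.0159
grip_force: 30.0
```

Run:
```python
from m import *
plan((.563,.141,.025),-14.5)
W=grab_frame('wrist'); pickle.dump(W,open('w5.pkl','wb')); i=W['image']
save(cv2.resize(i[0:400,180:560],(760,580)) if 0 else cv2.resize(i[0:290,200:560],None,fx=2,fy=2,interpolation=2),'w5')
s=env.sense();print(s['time_s'],s['ft_force'])
```

```text
pos [0.5632 0.141  0.0618] tooly -14.67 d [-0.002 -0.007  1.841] wz -0.042
27.1 [-0.47540101 -0.06809936 -2.09622513]
```

View pics/w5.png

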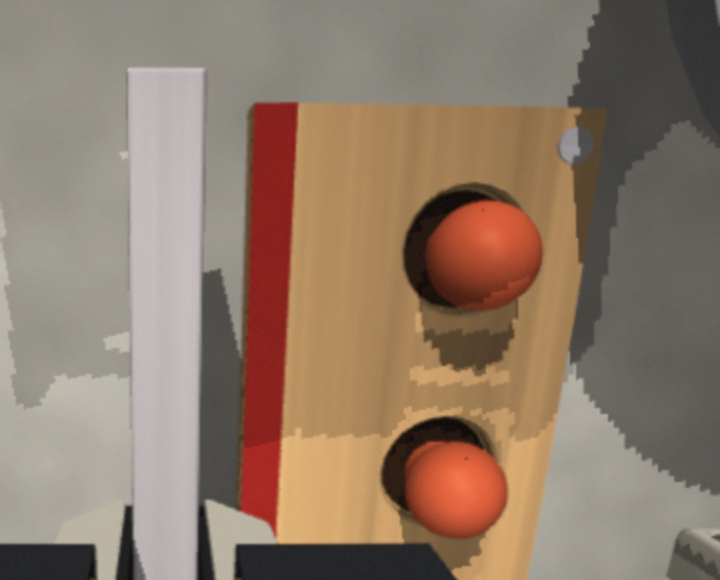

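The crop shows the bar held parallel to the carrier's front edge. Its far end is at about (264-302,34) in the full image. The carrier's end runs from (328,51.5) to (502,54.5), and its top-front edge from (328,51.5) to (321.5,250). I'll compare the two in the tool frame.

```bash
cat > rel.py <<'E'
from m import *
def cross(line):  # subpixel strongest gradient along a 1-D gray profile
    g=np.abs(np.diff(cv2.GaussianBlur(line.astype(np.float32).reshape(1,-1),(5,1),0).ravel())); k=int(g.argmax()); w=g[max(k-2,0):k+3]
    return max(k-2,0)+(w*np.arange(len(w))).sum()/w.sum()+.5
def report(W,s,ends_bar,ends_car,zb,zc,edge_rows,colwin,barwin):
    im=W['image'].astype(np.float32); g=im.sum(2); R,p=s['tcp_rot'],s['position']
    tf=lambda uv,z:((px2w(W,uv,z=z)-p)@R*1e3)
    be=[(u,cross(g[ends_bar[2]:ends_bar[3],u])+ends_bar[2]) for u in range(ends_bar[0],ends_bar[1],4)]
    ce=[(u,cross(g[ends_car[2]:ends_car[3],u])+ends_car[2]) for u in range(ends_car[0],ends_car[1],12)]
    B=tf(be,zb);C=tf(ce,zc); print('bar end x',B[:,0].round(1)); print('carrier end x',C[:,0].round(1),'y',C[:,1].round(0))
    print('end-line slope deg',np.degrees(np.polyfit(C[:,1],C[:,0],1)[0]).round(2))
    red=im[...,0]-im[...,1]
    E=tf([(cross(red[v,colwin[0]:colwin[1]])+colwin[0],v) for v in edge_rows],zc)
    L=tf([(cross(g[v,barwin[0]:barwin[1]])+barwin[0],v) for v in edge_rows],zb)
    Q=tf([(cross(g[v,barwin[2]:barwin[3]])+barwin[2],v) for v in edge_rows],zb)
    for n,X in (('front edge',E),('bar left',L),('bar right',Q)): 
        f=np.polyfit(X[:,0],X[:,1],1); print(n,'angle',np.degrees(f[0]).round(2),'y at centre',f[1].round(2),'res',np.std(X[:,1]-np.polyval(f,X[:,0])).round(2))
E
python3 - <<'E'
from rel import *
W=pickle.load(open('w5.pkl','rb')); s=env.sense()
report(W,s,(270,298,25,45),(352,484,42,62),.0708,.016,range(60,210,10),(312,340),(255,280,290,312))
report(W,s,(270,298,25,45),(352,484,42,62),.0698,.017,range(60,210,10),(312,340),(255,280,290,312))
E
```

```text
bar end x [108.4 108.4 108.3 108.3 108.3 108.3 108.3]
carrier end x [108.8 109.1 110.2 108.4 111.9 108.9 108.7 108.8 108.8 108.9 109. ] y [ 39.  46.  52.  59.  65.  72.  79.  86.  93. 100. 106.]
end-line slope deg -0.51
front edge angle 0.05 y at centre 24.93 res 0.08
bar left angle 0.01 y at centre -6.8 res 0.08
bar right angle -0.31 y at centre 8.33 res 0.11
bar end x [108.5 108.5 108.5 108.5 108.5 108.5 108.5]
carrier end x [108.7 109.  110.1 108.3 111.8 108.7 108.6 108.7 108.7 108.7 108.9] y [ 39.  45.  52.  59.  65.  72.  79.  85.  92.  99. 106.]
end-line slope deg -0.51
front edge angle 0.05 y at centre 24.81 res 0.07
bar left angle 0.01 y at centre -6.85 res 0.08
bar right angle -0.31 y at centre 8.38 res 0.11
```

send_rows(targets=[0.02,0.2,0.4,0,0,0,0.05,0,0.2,0.7,0,0,0,0.05,0,0,0.5,0,0,0,0.05,0,0,0.25,0,0,0,0.05,0,0,0,0,0,0,0.05])

```text
time_s: 27.52
position: [0.5695, 0.1399, 0.0224]
tcp_rot: [[0.251, 0.968, -0.004], [0.968, -0.251, -0.001], [-0.002, -0.004, -1.0]]
ft_force: [-1.2, -0.4, -2.2]
width: 0.0157
grip_force: 30.0
```

Run:
```python
from rel import *
W=grab_frame('wrist'); pickle.dump(W,open('w6.pkl','wb')); s=env.sense(); print(s['position'],s['ft_force'],s['time_s'])
zb=s['position'][2]-.021+.03; p,R=s['position'],s['tcp_rot']
def pr(t,z):
    w=p+R@np.array([t[0],t[1],0])/1e3; w[2]=z
    return cv2.projectPoints(w[None],cv2.Rodrigues(W['T'][:3,:3].T)[0],-W['T'][:3,:3].T@W['T'][:3,3],W['K'],W['dist_coeffs'])[0].ravel().round(1)
print(zb,[pr(t,zb) for t in ((109,-8),(109,8),(60,-8),(60,8))],[pr(t,.016) for t in ((109,17),(109,117),(60,17))])
```

```text
[0.57015297 0.13990079 0.02345518] [ 0.21455635 -0.03617735 -1.99593285] 27.5667
0.03245518102351329 [array([263.4,  32.2]), array([304.1,  32.2]), array([265.2, 156.1]), array([302.2, 156.1])] [array([322.5,  39.3]), array([542.7,  44.3]), array([319.2, 150.7])]
```

Run:
```python
from rel import *
W=pickle.load(open('w6.pkl','rb')); s=env.sense()
report(W,s,(270,298,22,42),(352,484,32,54),.0325,.016,range(60,210,10),(310,334),(255,275,294,311))
```

```text
bar end x [108.6 108.6 108.6 108.6 108.6 108.6 108.6]
carrier end x [107.9 109.3 108.6 111.6 108.7 108.7 108.7 108.7 108.8 108.7 108.8] y [30. 35. 41. 46. 51. 57. 62. 67. 73. 78. 84.]
end-line slope deg -0.31
front edge angle 0.09 y at centre 17.55 res 0.05
bar left angle 0.18 y at centre -8.08 res 0.09
bar right angle -0.03 y at centre 7.0 res 0.08
```

send_rows(targets=[0.007,0.15,0.04,0,0,0,0.05,0,0.15,0,0,0,0,0.05,0,0.1,0,0,0,0,0.05,0,0.04,0,0,0,0,0.05,0,0,0,0,0,0,0.05])

```text
time_s: 27.98
position: [0.5798, 0.1377, 0.0244]
tcp_rot: [[0.251, 0.968, 0.0], [0.968, -0.251, 0.0], [0.0, 0.0, -1.0]]
ft_force: [-0.8, 0.1, -1.9]
width: 0.0156
grip_force: 30.0
```

send_rows(targets=[0,0.03,0,0,0,0,0.05,0,0,0,0,0,0,0.05])

```text
time_s: 28.15
position: [0.5798, 0.1376, 0.0242]
tcp_rot: [[0.251, 0.968, -0.001], [0.968, -0.251, 0.0], [-0.0, -0.001, -1.0]]
ft_force: [-2.2, 1.0, -0.3]
width: 0.0154
grip_force: 30.0
```

send_rows(targets=[0,0.03,0,0,0,0,0.05,0,0,0,0,0,0,0.05])

```text
time_s: 28.32
position: [0.5798, 0.1376, 0.024]
tcp_rot: [[0.251, 0.968, -0.002], [0.968, -0.251, 0.0], [-0.0, -0.002, -1.0]]
ft_force: [-4.4, 1.8, 1.4]
width: 0.0155
grip_force: 30.0
```

send_rows(targets=[0,-0.05,0.03,0,0,0,0.05,0,0,0.05,0,0,0,0.05,0,0,0.03,0,0,0,0.05,0,0,0,0,0,0,0.05])

```text
time_s: 28.65
position: [0.5798, 0.1376, 0.0217]
tcp_rot: [[0.251, 0.968, -0.0], [0.968, -0.251, -0.0], [-0.0, -0.0, -1.0]]
ft_force: [-2.5, 0.9, -1.8]
width: 0.0154
grip_force: 30.0
```

send_rows(targets=[0,0,0.03,0,0,0,0.05,0,0,0,0,0,0,0.05])

```text
time_s: 28.82
position: [0.5797, 0.1376, 0.0211]
tcp_rot: [[0.251, 0.968, -0.0], [0.968, -0.251, -0.0], [-0.0, -0.0, -1.0]]
ft_force: [-2.8, 0.5, -1.3]
width: 0.0157
grip_force: 30.0
```

send_rows(targets=[0,0,0.03,0,0,0,0.05,0,0,0,0,0,0,0.05])

```text
time_s: 28.98
position: [0.5798, 0.1376, 0.0211]
tcp_rot: [[0.251, 0.968, -0.0], [0.968, -0.251, -0.0], [-0.0, -0.0, -1.0]]
ft_force: [-4.8, 0.8, 2.8]
width: 0.0157
grip_force: 30.0
```

send_rows(targets=[0,0.04,0,0,0,0,0.05,0,0.04,0,0,0,0,0.05,0,0,0,0,0,0,0.05])

```text
time_s: 29.23
position: [0.5798, 0.1375, 0.0211]
tcp_rot: [[0.251, 0.968, -0.003], [0.968, -0.251, 0.0], [-0.001, -0.003, -1.0]]
ft_force: [-9.9, 1.9, 8.0]
width: 0.0156
grip_force: 30.0
```

Run:
```python
from rel import *
W=grab_frame('wrist'); s=env.sense(); print(s['position'],s['ft_force'],s['moment'],s['time_s'])
report(W,s,(270,298,22,42),(352,472,30,52),.030,.016,range(60,210,10),(290,315),(255,275,288,308))
im=W['image']; print([im[100,u].tolist() for u in range(292,312,1)])
```

```text
[0.57976287 0.13756597 0.02104178] [-9.4650775   1.8646432   8.08762212] [0.29348686 1.58451211 0.02174925] 29.2833
bar end x [109. 109. 109. 109. 109. 109. 109.]
carrier end x [108.6 108.8 108.5 108.5 108.6 108.6 108.6 108.5 108.7 108.5] y [30. 36. 41. 46. 52. 57. 62. 68. 73. 79.]
end-line slope deg -0.03
front edge angle 0.17 y at centre 9.25 res 0.81
bar left angle -0.01 y at centre -7.4 res 0.07
bar right angle 0.06 y at centre 7.67 res 0.05
[[200, 192, 192], [200, 193, 192], [201, 193, 193], [201, 194, 192], [200, 192, 191], [200, 191, 191], [198, 190, 189], [190, 182, 181], [163, 155, 155], [123, 111, 111], [83, 43, 42], [77, 20, 20], [75, 16, 15], [77, 20, 17], [76, 19, 14], [84, 23, 21], [112, 26, 24], [139, 34, 30], [142, 35, 31], [141, 33, 30]]
```

send_rows(targets=[0,-0.06,-0.03,0,0,0,0.05,0,0,0,0,0,0,0.05,0,0,0,0,0,0,0.25,0,0,0,0,0,0,0.38,0,0,0,0,0,0,0.38])

```text
time_s: 29.7
position: [0.5815, 0.1373, 0.0217]
tcp_rot: [[0.252, 0.968, 0.003], [0.968, -0.252, -0.0], [0.001, 0.003, -1.0]]
ft_force: [-0.1, 1.3, 0.5]
width: 0.0312
grip_force: 0.0
```

send_rows(targets=[0,0,0,0,0,0,0.38,0,0,-0.2,0,0,0,0.38,0,0,-0.6,0,0,0,0.38,0,0,-1,0,0,0,0.38,0,0,-1,0,0,0,0.38])

```text
time_s: 30.12
position: [0.5802, 0.1374, 0.0785]
tcp_rot: [[0.251, 0.968, -0.0], [0.968, -0.251, -0.0], [-0.0, -0.0, -1.0]]
ft_force: [0.6, 0.4, -0.1]
width: 0.0345
grip_force: 0.0
```

send_rows(targets=[0,0,-1,0,0,0,0.38,0,0,-0.5,0,0,0,0.38,0,0,0,0,0,0,0.38])

```text
time_s: 30.37
position: [0.5821, 0.1377, 0.1107]
tcp_rot: [[0.251, 0.968, 0.006], [0.968, -0.251, 0.001], [0.002, 0.006, -1.0]]
ft_force: [0.3, -0.9, 0.2]
width: 0.0351
grip_force: 0.0
```

Run:
```python
from rel import *
W=grab_frame('wrist'); T=grab_frame('top'); S=grab_frame('scene'); s=env.sense(); print(s['position'],s['ft_force'],s['time_s'])
p,R=s['position'],s['tcp_rot']; pickle.dump((W,T,S),open('f.pkl','wb'))
def pr(t,z):
    w=p+R@np.array([t[0],t[1],0])/1e3; w[2]=z
    return cv2.projectPoints(w[None],cv2.Rodrigues(W['T'][:3,:3].T)[0],-W['T'][:3,:3].T@W['T'][:3,3],W['K'],W['dist_coeffs'])[0].ravel().round(1)
for t,z in (((109,0),.03),((60,-8),.03),((60,8),.03),((109,30),.016),((109,90),.016)): print(t,z,pr(t,z))
for nm,lo,hi in (('cop',(0,140,70),(14,255,255)),('brass',(18,120,80),(35,255,255)),('purp',(120,70,40),(160,255,255))):
    for roi in ((90,230,255,355),(315,262,425,310)):
      for c,_ in blobs(S,lo,hi,roi=roi): 
        b=blobs(T,lo,hi,mn=15,roi=(185,110,432,225))
        x=min((tri([ray(S,c),ray(T,e)]) for e,_ in b),key=lambda x:x[1][0],default=None)
        print(nm,c.round(1),None if x is None else (x[0].round(4),x[1][0].round(1)))
```

```text
[0.57970413 0.13740738 0.10654392] [ 0.64945796 -0.31897619 -0.62242967] 30.5167
(109, 0) 0.03 [278.2  60.9]
(60, -8) 0.03 [266.8 137.2]
(60, 8) 0.03 [290.1 137.2]
(109, 30) 0.016 [321.8  63.4]
(109, 90) 0.016 [407.9  64.3]
cop [365.  265.5] (array([0.6267, 0.0723, 0.0977]), np.float64(27.7))
cop [406.  283.1] (array([0.6571, 0.105 , 0.0819]), np.float64(68.4))
cop [339.  286.4] (array([0.631 , 0.051 , 0.0286]), np.float64(1.4))
cop [371.7 285.1] (array([0.6429, 0.0806, 0.0447]), np.float64(35.1))
brass [126.1 309.9] (array([ 0.5558, -0.3909,  0.0151]), np.float64(0.1))
brass [168. 311.] (array([ 0.5813, -0.3044,  0.0148]), np.float64(0.3))
purp [186.6 280.5] (array([ 0.52  , -0.2562,  0.0158]), np.float64(0.0))
```

Run:
```python
from rel import *
W,T,S=pickle.load(open('f.pkl','rb')); s=env.sense()
print(px2w(S,[(339,286.4),(371.7,285.1),(406,283.1)],z=.028).round(4), 'red stripe',px2w(S,[(365,265.5)],z=.016))
report(W,s,(270,286,52,70),(325,400,54,74),.030,.016,range(80,190,10),(285,302),(258,274,282,298))
im=W['image']; print([im[110,u].tolist() for u in range(284,304)])
p=s['position'];R=s['tcp_rot']
print(((px2w(W,[(289.5,110),(291,110)],z=.03)-p)@R*1e3).round(1))
# bar depth check
d=W['z_map'];P=px2w(W,[(278,v) for v in (80,120,160)],d=[d[v,278] for v in (80,120,160)]); print(P.round(4))
```

```text
[[0.6312 0.0525 0.028 ]
 [0.6483 0.1198 0.028 ]
 [0.6654 0.192  0.028 ]] red stripe [[0.59307879 0.12944412 0.016     ]]
bar end x [109.5 109.5 109.5 109.5]
carrier end x [108.5 108.5 108.5 108.4 108.6 108.7 108.7] y [32. 41. 49. 57. 66. 74. 82.]
end-line slope deg 0.33
front edge angle -1.04 y at centre 10.16 res 0.6
bar left angle -0.11 y at centre -7.58 res 0.35
bar right angle 0.03 y at centre 7.39 res 0.07
[[195, 187, 186], [194, 185, 186], [192, 184, 185], [193, 185, 185], [183, 177, 175], [145, 135, 134], [83, 52, 51], [73, 19, 15], [73, 17, 17], [79, 20, 17], [103, 25, 22], [133, 34, 30], [137, 34, 30], [135, 31, 27], [136, 34, 29], [137, 35, 31], [138, 36, 32], [136, 34, 30], [137, 35, 31], [136, 35, 29]]
[[78.1  7.6 76.5]
 [78.1  8.6 76.5]]
[[0.604  0.2316 0.0296]
 [0.5974 0.2066 0.0285]
 [0.5905 0.1804 0.0307]]
```

Run:
```python
from rel import *
W,T,S=pickle.load(open('f.pkl','rb'))
for F,roi,mn in ((W,(340,60,560,420),200),(S,(315,275,425,310),25)):
    for c,st in blobs(F,(0,140,70),(14,255,255),mn=mn,mx=9000,roi=roi): print(c.round(1),st,px2w(F,[c],z=.028).round(4))
```

```text
[382.1 124.2] [ 360  102   45   45 1554] [[0.6663 0.186  0.028 ]]
[374.8 220.5] [ 355  201   41   40 1319] [[0.6492 0.1175 0.028 ]]
[406.  283.1] [401 278  10  12  76] [[0.6653 0.192  0.028 ]]
[339.  286.4] [333 281  12  12 102] [[0.6311 0.0525 0.028 ]]
[371.7 285.1] [365 280  13  12 110] [[0.6482 0.1198 0.028 ]]
```

```bash
python3 -c "
from station import env
print(env.hand_in())"
```

```text
the job is handed in; nothing more can be done
None
```

I handed the job in at about 30.5 s: the three copper knobs stand in the wells, and the bar lies against the red-striped edge, its one visible end within 1 mm of the carrier's end; the brass knobs have not moved, and I did not re-measure the punch at the end.

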